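# Unlatch the parts locker's gate and swing it open

### The arm

A 6-joint arm with a two-finger parallel gripper is mounted at the origin on a cart in front of the work surface, level with it; the furniture and walls round the work are solid. World frame = base frame: x ahead of the robot, y to its left, z up, the work surface at z = 0. Lengths are in m, angles in rad, forces in N, time in s.
With the tool pointing down it reaches from about 0.375 to 0.9 m from the base axis. Payload 3.1 kg.
Tool frame: the origin (TCP) lies at the very end of the fingers, on their centre line; the grasp point (between the pads) lies 19 mm behind it; z points along the fingers, y is the line along which they close (so a half turn about z gives the same grasp; the last joint's range is limited). The gripper opens to 85 mm and grips with 20 to 120 N. Pads are 22 mm wide; open, the fingers measure 114 mm over their backs; the gripper's body (76 mm by 85 mm) begins 54 mm behind the grasp point. The pads swing forward as they close: fully open they stand 13 mm farther back than shut.
Start: joints at [-1.28, 0.527, 1.433, -0, 1.181, -0.178], TCP at [0.283, -0.557, 0.231] pointing down, gripper open.
Joint ranges: [-3.08, 3.08], [-0.75, 2.2], [0.22, 2.44], [-1.43, 4.57], [0, 2.65], [-2.85, 2.85]. Speed limits (rad/s): [2.79, 2.79, 3.14, 3.14, 3.14, 3.14].

### API

Orientations are given as a unit quaternion [x, y, z, w].
In Python, from station import manip gives the robot as it stands.
- The arm moves only by the shell command python3 -m handwheel 'ROWS' [FORCE]. ROWS is JSON, a list of rows, each a list of 7 numbers: the shift along the world's x, y, z in mm, then the turn, a rotation vector about the world's x, y, z in degrees, then the opening, from 0 (shut) to 1 (fully open). A call has exactly 10 rows; each row shifts and turns the commanded pose from where the row before left it; what a row does not reach is not made up. A row lasts 1/8 s, in which the tool goes at most 62.5 mm and 10.7 degrees, less where a joint would pass 70% of its speed; a pose out of reach is approached as far as the arm can. A call is refused whole if a number of a shift passes 62.5 or a number of a turn 10.7, either way. A call with a gripper value outside its range is refused whole. The fingers move at their own pace and stop on an object; FORCE is the grip in N (left out, the last holds). Time passes only in rows, so rows that do not move let the fingers close, or fill a call up. It gives the time, the measured TCP pose, the force, the opening and the grip force at its end, in the units of the state.
- manip.sense(): the state, without advancing time (a new reading comes with each control period).
- manip.snapshot(name): name is "scene" or "top" or "wrist"; returns the picture (480x640x3 uint8, red, green, blue); there is no depth.
- manip.get_calibration(name): a dict with "K" (3x3 intrinsics, pixels), "rvec" (rotation vector, rad) and "tvec" (3), from world to camera coordinates, as OpenCV has them. Camera axes: x right, y down, z forward; pixel columns grow to the right and rows downward; lengths in m; the calibration is good to about 2 mm. The wrist camera is an equidistant fisheye: a pixel r from the principal point sees the ray r / f radians off the axis. A picture is of the moment at which its call begins: read the wrist's pose just before it. get_calibration takes no time and is no camera call; for the wrist camera it gives the pose at the moment of the call.
- manip.sign_off(): hands the job in; it is judged then, once.
The state is a dict: "t": time; "q": joint angles; "qd": joint speeds; "tau": joint torques, N m; "tcp_pos": TCP position; "tool_rot": TCP orientation; "force": force on the tool from outside, world axes, zero at the start; "ft_torque": the same for the moment, N m; "finger_gap": opening from 0.0 (shut) to 1.0 (fully open); "gripper_force": force on a finger pad.
Only numpy, scipy, OpenCV 4.12 (cv2) and the standard library are available. Lean on these libraries where they do the work, as an engineer would, in place of code of your own. Each camera call takes 0.05 s, during which the arm holds its last target. There are 200 camera calls.

### The job

Open the little steel parts locker: press its thumb lever so that the latch bar rises out of the closed keeper, draw the gate out while you hold the bar up, swing it until it stands square to the locker's front or further, then let the bar drop and leave it. The bar must pass over the keeper's lip yet stay below its hood, and the keeper's height is not known exactly: feel for it, never force or jam the bar. Leave everything else as it is.

Things in the scene. Friction and masses are not known exactly. Their poses are not given: they have to be found in the camera images.
- locker: grey steel locker with barred sides, 232 wide (y) x 132 deep (x) x 128 mm high, screwed to the table. Origin: centre of its underside; -x of its frame is the way its front (the gate) faces, +y is towards the gate's hinge, z up.
- gate (a joint): the barred gate on the locker's front, 186 mm wide, 8 mm thick, from 26 to 122 mm above the table. 0 shut, grows as it opens, stop at 1.75 rad. It turns about an upright axis, clockwise seen from above, towards the locker's -x side. Stiff hinge (about 0.05 N m): it stays where it is left.
- gate_hinge (a point): point on the gate's hinge axis, 100 mm above the table; it lies at x -67, y +100 mm in the locker's frame. Axes turn with the gate: -y runs along the gate to its free edge, -x is square out of its front face, which lies at x = -4 mm.
- latch (a joint): gravity latch bar and thumb lever, one straight rigid rocker pivoted on the gate's front 135 mm from the hinge axis, 100 mm above the table. 0 = at rest, bar end down (0.22 rad below level); grows as the bar rises, stop 0.6 rad. Its weight (1 to 4 N felt on the pad) drops it back. Bar 10 mm high, 6 mm thick, reaches 80 mm from the pivot, past the gate's edge into the keeper. Bears 25 N at most.
- thumb_pad (a point): top of the thumb pad's 4 mm high cross rib, mid pad; at rest 115 mm above the table, 34 mm out from the hinge axis's plane, 87 mm along the gate. Steel plate 52 mm along the gate x 40 mm deep inside an upturned front lip, 10 mm above the rib, by which fingertips can draw the gate out. At rest it slopes up 0.22 rad away from the pivot 50 mm off; pressed down it lifts the bar. Axes turn with the rocker.
- keeper_nominal (a point): where the resting bar's centre line passes the keeper, 69 mm from the pivot (fixed to the locker). The real keeper, a steel C on the post, sits up to 12 mm higher or lower than nominal. If nominal, its lip is 15 mm above the resting bar's underside, its hood 16 mm above the lip.
- keeper_hood (a point): nominal underside of the hood's rubber buffer (gives 4 N/mm; real one up to 12 mm off). The bar leaves the keeper between lip and hood: lowest keeper, at 3 to 6 mm of travel of the pad's middle; highest, 20 to 22 mm; no one depth serves all. Meeting the hood is felt as a rising pressing force; there the bar is about 3 mm of pad travel above the lip.
- jar_mid (a point): small white screw-cap jar, 43 mm wide and 36 mm high, standing in the locker; its middle
- spool_mid (a point): blue-flanged solder spool, 48 mm wide and 36 mm high, standing in the locker; its middle
- roll: black tape roll, 53 mm wide, 19 mm high, flat on the table before the locker; the gate swings over it. Origin: centre of its underside
- pen: marker pen, 135 mm long, 16 mm thick, lying on the table; the gate swings over it. Origin: centre of its underside, y along it
- driver: small screwdriver with a blue handle, 120 mm long, 10 mm thick, lying on the table; the gate swings over it. Origin: centre of its underside, y along it

How it is judged:
On the way, in this order (a step that is already met when the one before it is completed fails the run):
1. the latch bar is lifted (0.04 rad or more) with the gate still shut (value of joint latch above 0.04 rad and value of joint gate below 0.05 rad), for 0.1 s.
2. the gate has left its keeper (0.15 rad open) (value of joint gate above 0.15 rad), for 0.1 s.
At the end, for the whole second after the job is handed in: the gate stands at least 1.45 rad (83 degrees) open and at rest, the latch bar has dropped back (within 0.04 rad of level), and the jar, spool, tape roll, pen and screwdriver are within 20 mm of where they were (value of joint gate above 1.45 rad and value of joint latch below 0.04 rad and velocity of joint each of gate, latch below 0.05 rad/s and distance of each of jar_mid, spool_mid, roll, pen, driver from where it was at the start of the episode below 0.02 m); the robot touches nothing.
It fails at once if the latch bar or its thumb lever bears more than 25 N (contact force between latch and anything else above 25 N).
It fails at once if a bystander (jar, spool, tape roll, pen, screwdriver) is moved more than 20 mm (distance of any of jar_mid, spool_mid, roll, pen, driver from where it was at the start of the episode above 0.02 m).
It also fails if it takes over 51 s, if anything falls off the work surface, if the arm or the gripper's body presses on something with over 40 N, if the wrist force passes 120 N, or if a joint passes its speed limit or range.

## Working session

There is one attempt and no reset: what is moved stays moved. The work goes in short steps, Python scripts to look and compute and a shell command to move; the robot and the scene stay as the last step left them, time stands still between calls to the robot, and variables do not carry over. Pictures are saved under pics/ and viewed, at most 10 in all, crops included, and the job is handed in when it is done.

```bash
ls; mkdir -p pics; python3 - <<'E'
from station import manip
import cv2,numpy as np
s=manip.sense();print(s)
for n in("scene","top"):
    im=manip.snapshot(n);cv2.imwrite(f"pics/{n}0.png",im[:,:,::-1])
    c=manip.get_calibration(n);print(n,c["K"],c["rvec"],c["tvec"])
E
```

```text
pics
{'t': 0.0, 'q': array([-1.27951849e+00,  5.28450562e-01,  1.43393592e+00,  1.33853284e-06,
        1.18140885e+00, -1.78469221e-01]), 'qd': array([-7.56650196e-05,  3.23326615e-04,  8.51954286e-04,  1.25504079e-03,
       -1.34317171e-03,  1.57207842e-03]), 'tau': array([-7.97968369e-05, -4.42356384e+01, -1.78023165e+01, -3.89771512e-04,
        8.39491084e-03, -2.99527549e-07]), 'tcp_pos': array([ 0.28274188, -0.5565629 ,  0.23033253]), 'tool_rot': array([ 9.72543251e-01,  2.32719599e-01, -6.14693686e-05, -1.09962137e-03]), 'force': array([0.55265318, 0.77869812, 0.18283943]), 'ft_torque': array([-0.04307627,  0.01151223, -0.00411488]), 'gripper_force': 0.0, 'finger_gap': 0.9987686101104096}
scene [[450.92573637   0.         315.73236024]
 [  0.         450.92573637 231.40964668]
 [  0.           0.           1.        ]] [ 0.90534852 -2.42145471  1.19936586] [0.44375101 0.29769699 0.65176072]
top [[620.67855187   0.         325.42275558]
 [  0.         620.67855187 236.00274315]
 [  0.           0.           1.        ]] [ 2.15514002 -2.16393004  0.16604659] [0.00926378 0.55693752 0.99161504]
```

View pics/scene0.png

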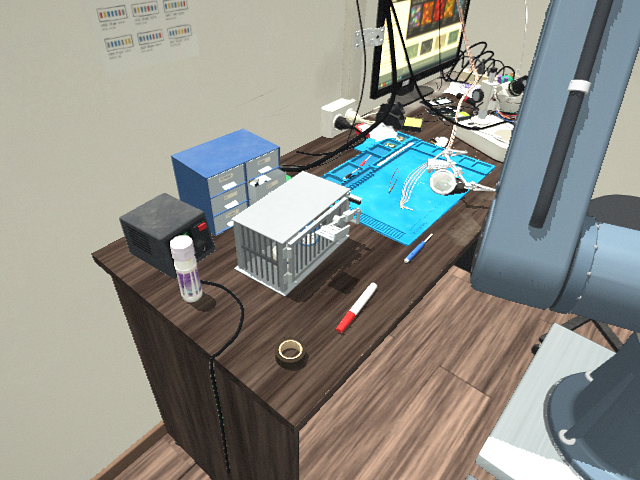

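View pics/top0.png

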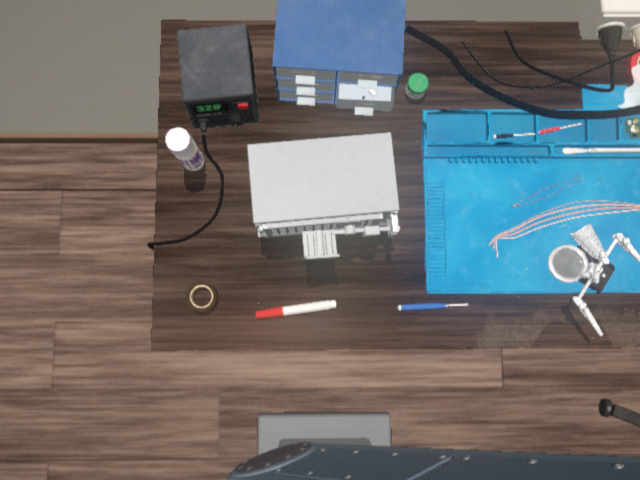

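The scene shows the locker with its gate facing the robot. In the top view the roof spans about (248,144)–(398,213), the thumb pad is near (321,243), and the bar end and keeper are near (392,222). Roll, pen and driver lie in front at (202,298), (296,309) and (433,306).

```bash
cat > h.py <<'E'
import cv2,numpy as np
from station import manip
def ray(n,uv):
    c=manip.get_calibration(n);R=cv2.Rodrigues(np.array(c["rvec"],float))[0];t=np.array(c["tvec"]).ravel()
    p=cv2.undistortPoints(np.array(uv,float).reshape(-1,1,2),c["K"],None).reshape(-1,2)
    return -R.T@t,np.c_[p,np.ones(len(p))]@R
def plane(n,uv,z):
    o,d=ray(n,uv);return o+d*((z-o[2])/d[:,2])[:,None]
E
python3 - <<'E'
from h import *
im=cv2.imread("pics/top0.png")
cv2.imwrite("pics/crop0.png",cv2.resize(im[125:270,235:415],None,fx=4,fy=4,interpolation=cv2.INTER_CUBIC))
o,_=ray("top",[[320,240]]);print("cam",o)
for z,uv in((.128,[[248,144],[393,134],[398,213],[253,223]]),(.115,[[321,243]]),(0,[[202,298],[296,309],[433,306]])):print(z,plane("top",uv,z).round(4))
E
```

```text
cam [0.41795566 0.02577958 1.05745642]
0.128 [[ 0.6879  0.1271  0.128 ]
 [ 0.7039 -0.0969  0.128 ]
 [ 0.5797 -0.102   0.128 ]
 [ 0.5648  0.1181  0.128 ]]
0.115 [[0.5356 0.0152 0.115 ]]
0 [[ 0.4569  0.2156  0.    ]
 [ 0.4377  0.0567  0.    ]
 [ 0.4416 -0.1759  0.    ]]
```

View pics/crop0.png

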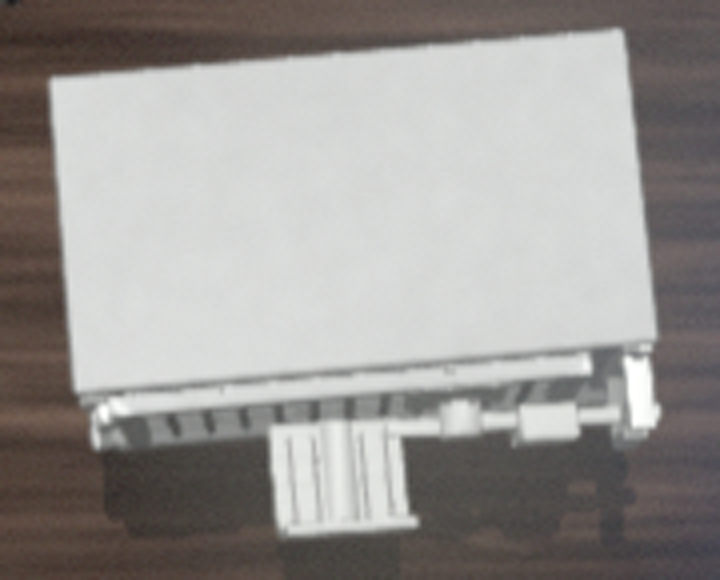

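The roof corners in the crop are (50,77), (622,30), (657,342) and (77,392). The pad spans x 272–410, y 420–530, with the rib at about x 341. The keeper is on the right, at about (638,395).

```bash
cat >> h.py <<'E'
def locker():
    px=np.array([[50,77],[622,30],[657,342],[77,392]])/4+[235,125]
    P=plane("top",px,.128)[:,:2]
    L=np.array([[66,116],[66,-116],[-66,-116],[-66,116]])/1000
    A=P-P.mean(0);th=np.arctan2((L[:,0]*A[:,1]-L[:,1]*A[:,0]).sum(),(L*A).sum())
    return P,P.mean(0),th
def l2w(p):
    _,c,th=locker();R=np.array([[np.cos(th),-np.sin(th)],[np.sin(th),np.cos(th)]])
    return np.array(p)@R.T+c
E
python3 - <<'E'
from h import *
P,c,th=locker();print(P.round(4),c,th)
print("edges",np.linalg.norm(P-np.roll(P,-1,0),axis=1))
hx=np.array([-.067,.1])
print("hinge",l2w(hx),"rib pred",l2w(hx+[-.034,-.087]),"pivot",l2w(hx+[-.0,-.135]),"lip",l2w(hx+[-.055,-.087]))
cr=lambda u,v:[u/4+235,v/4+125]
print("rib meas",plane("top",[cr(341,474)],.113),"lip",plane("top",[cr(283,530),cr(415,524)],.12))
E
```

```text
[[ 0.6875  0.1279]
 [ 0.7063 -0.0931]
 [ 0.5836 -0.104 ]
 [ 0.5648  0.1162]] [0.63554264 0.01175338] 0.08639232346343893
edges [0.22171763 0.12319854 0.2210674  0.12326021]
hinge [0.56016403 0.10559934] rib pred [0.53379762 0.01599012] pivot [ 0.57181249 -0.02889717] lip [0.51287594 0.01417814]
rib meas [[0.53512981 0.01637676 0.113     ]] lip [[ 0.51293581  0.03852559  0.12      ]
 [ 0.51504958 -0.0115668   0.12      ]]
```

```bash
python3 -m handwheel '[[24,56,0,0,0,6.8,0],[24,56,0,0,0,6.8,0],[24,56,0,0,0,6.8,0],[24,56,0,0,0,6.8,0],[24,56,0,0,0,6.8,0],[24,56,0,0,0,6.8,0],[24,56,0,0,0,6.8,0],[24,56,0,0,0,6.8,0],[24,56,0,0,0,6.8,0],[24,56,0,0,0,6.8,0]]' 40; python3 - <<'E'
from h import *
from scipy.spatial.transform import Rotation as R
s=manip.sense();M=R.from_quat(s["tool_rot"]).as_matrix();print(s["tcp_pos"],s["force"],s["q"],M.round(3).tolist())
c=manip.get_calibration("wrist");print(c)
cv2.imwrite("pics/w1.png",manip.snapshot("wrist")[:,:,::-1])
E
```

```text
t: 1.35
tcp_pos: [0.5234, 0.0047, 0.2311]
tool_rot: [0.675, 0.738, -0.0, -0.0]
force: [1.6, -0.8, 0.3]
finger_gap: -0.002
gripper_force: 0.0
[0.52336107 0.00471227 0.2311242 ] [ 1.57417498 -0.80065804  0.29324818] [-2.04619126e-01  3.91638628e-01  1.68586467e+00 -1.62174657e-04
  1.06430932e+00 -2.94326701e-01] [[-0.09, 0.996, -0.0], [0.996, 0.09, -0.0], [-0.0, -0.0, -1.0]]
{'K': array([[371.64829954,   0.        , 322.64657329],
       [  0.        , 371.64829954, 240.13085988],
       [  0.        ,   0.        ,   1.        ]]), 'rvec': array([-2.81261118, -0.12386666, -0.02140702]), 'tvec': array([-0.52149835, -0.08065343,  0.3663479 ])}
```

View pics/w1.png

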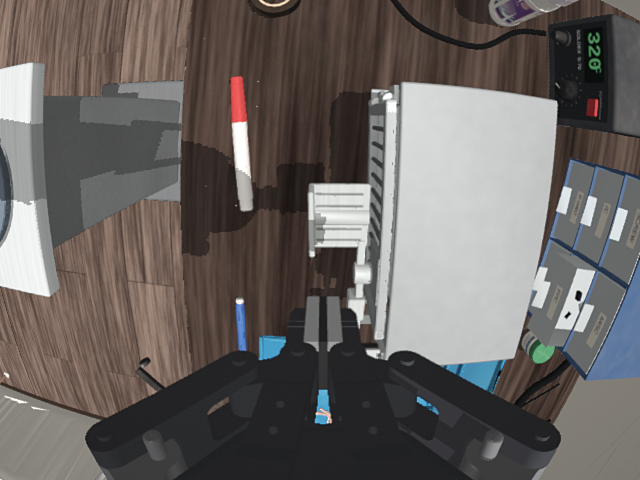

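The wrist view shows the rib at about (345,216), the inside of the lip at about u=315, the pad from v 184 to 250, and the closed fingertips at about (324,300–350). I'll check the position with it.

```bash
cat >> h.py <<'E'
def wplane(c,uv,z):
    R=cv2.Rodrigues(np.array(c["rvec"]))[0];o=-R.T@np.array(c["tvec"])
    p=cv2.fisheye.undistortPoints(np.array(uv,float).reshape(-1,1,2),c["K"],np.zeros(4)).reshape(-1,2)
    d=np.c_[p,np.ones(len(p))]@R
    return o+d*((z-o[2])/d[:,2])[:,None]
E
python3 - <<'E'
from h import *
c=manip.get_calibration("wrist")
print("rib",wplane(c,[[345,216]],.114),"lip",wplane(c,[[313,184],[313,252]],.125),"roof",wplane(c,[[402,84],[387,357]],.128))
print(l2w([[-.062,.111],[-.062,-.111]]))
E
```

```text
rib [[0.54065577 0.02654126 0.114     ]] lip [[0.51559316 0.04961712 0.125     ]
 [0.51989311 0.00082186 0.125     ]] roof [[ 0.56734078  0.12360542  0.128     ]
 [ 0.58787941 -0.08420502  0.128     ]]
[[ 0.56419625  0.11698974]
 [ 0.5833515  -0.10418231]]
```

```bash
python3 - <<'E'
from h import *
c=manip.get_calibration("wrist");print(c["rvec"],c["tvec"],manip.sense()["tcp_pos"])
c["rvec"]=np.array([-2.81261118,-0.12386666,-0.02140702]);c["tvec"]=np.array([-0.52149835,-0.08065343,0.3663479])
print("rib",wplane(c,[[345,216]],.114),"lip",wplane(c,[[313,184],[313,252]],.125),"roof",wplane(c,[[402,84],[387,357]],.128))
R=cv2.Rodrigues(c["rvec"])[0]
for p in ([.5338,.016,.114],[.5648,.1162,.128],[.5836,-.104,.128],[.523,.0047,.231]):
    X=R@np.array(p)+c["tvec"];r=np.hypot(*X[:2]);print((X[:2]/r*np.arctan2(r,X[2])*371.65+[322.6,240.1]).round(1))
E
```

```text
[-2.81741412 -0.13301149 -0.02851355] [-0.52510051 -0.07631627  0.36600879] [0.52570701 0.0114267  0.2313698 ]
rib [[0.53796995 0.01916023 0.114     ]] lip [[ 0.51314759  0.04244422  0.125     ]
 [ 0.51710073 -0.00638899  0.125     ]] roof [[ 0.56521358  0.1158871   0.128     ]
 [ 0.58451246 -0.09196673  0.128     ]]
[338.8 219.7]
[401.4  83.4]
[383.4 368.3]
[322.7 314. ]
```

```bash
python3 -m handwheel '[[2,1,-20,0,0,0,0],[2,1,-20,0,0,0,0],[2,1,-20,0,0,0,0],[2,1,-20,0,0,0,0],[1,0,-14,0,0,0,0],[0,0,-8,0,0,0,0],[0,0,0,0,0,0,0],[0,0,0,0,0,0,0],[0,0,0,0,0,0,0],[0,0,0,0,0,0,0]]'; python3 - <<'E'
from h import *
s=manip.sense();print(s["tcp_pos"],s["force"],s["q"].round(2))
c=manip.get_calibration("wrist");im=manip.snapshot("wrist")
cv2.imwrite("pics/w2.png",cv2.resize(im[170:400,250:450],None,fx=2.5,fy=2.5)[:,:,::-1])
E
```

```text
t: 2.65
tcp_pos: [0.5322, 0.0067, 0.1298]
tool_rot: [0.676, 0.737, 0.0, 0.0]
force: [-0.8, 0.8, -0.2]
finger_gap: -0.003
gripper_force: 0.0
[0.53221174 0.00672265 0.12977724] [-0.7861097   0.76312049 -0.15633106] [-0.2   0.55  1.76 -0.    0.83 -0.28]
```

View pics/w2.png

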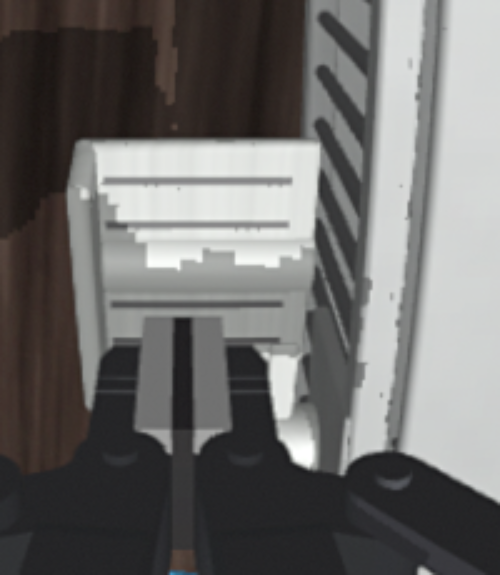

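The fingertips sit about 3–4 mm too close to the lip and about 11 mm short of the rib, which is at crop (205,262) with the tips centred at u≈187. I'll correct that and press down gently.

```bash
python3 -m handwheel '[[2,5,0,0,0,0,0],[2,6,0,0,0,0,0],[0,0,-4,0,0,0,0],[0,0,-4,0,0,0,0],[0,0,-3,0,0,0,0],[0,0,-2,0,0,0,0],[0,0,-2,0,0,0,0],[0,0,-1,0,0,0,0],[0,0,0,0,0,0,0],[0,0,0,0,0,0,0]]'; python3 - <<'E'
from h import *
s=manip.sense();print(s["tcp_pos"],s["force"])
im=manip.snapshot("wrist")
cv2.imwrite("pics/w3.png",cv2.resize(im[170:400,250:450],None,fx=2.5,fy=2.5)[:,:,::-1])
E
```

```text
t: 3.95
tcp_pos: [0.5359, 0.0179, 0.1134]
tool_rot: [0.676, 0.737, 0.0, -0.0]
force: [-0.0, 1.4, 1.6]
finger_gap: -0.004
gripper_force: 0.9
[0.53592495 0.01786192 0.11342834] [-0.04544546  1.43604996  1.61813383]
```

View pics/w3.png

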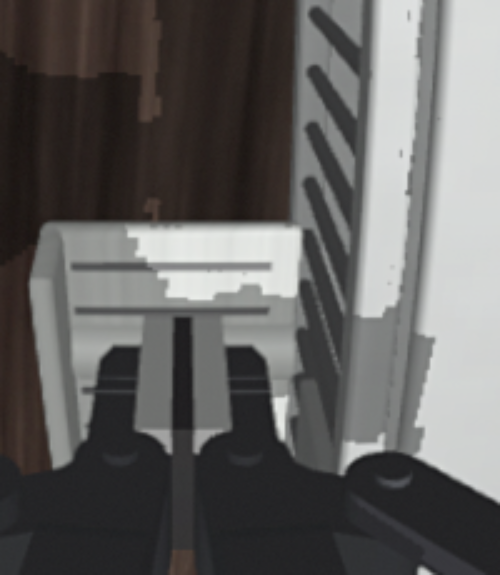

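The tips are now inside the lip (lip at about u=72, tips 95–270) and over the rib, with light contact force. Next I'll feel for the hood.

```bash
python3 -m handwheel '[[0,0,-1,0,0,0,0],[0,0,-1,0,0,0,0],[0,0,-1,0,0,0,0],[0,0,-1,0,0,0,0],[0,0,0,0,0,0,0],[0,0,0,0,0,0,0],[0,0,0,0,0,0,0],[0,0,0,0,0,0,0],[0,0,0,0,0,0,0],[0,0,0,0,0,0,0]]'; python3 -m handwheel '[[0,0,-0.5,0,0,0,0],[0,0,-0.5,0,0,0,0],[0,0,-0.5,0,0,0,0],[0,0,0,0,0,0,0],[0,0,0,0,0,0,0],[0,0,0,0,0,0,0],[0,0,0,0,0,0,0],[0,0,0,0,0,0,0],[0,0,0,0,0,0,0],[0,0,0,0,0,0,0]]'
```

```text
t: 5.25
tcp_pos: [0.5361, 0.0176, 0.1093]
tool_rot: [0.676, 0.737, 0.0, 0.0]
force: [-0.5, 0.4, 2.0]
finger_gap: 0.005
gripper_force: 0.8
t: 6.5
tcp_pos: [0.536, 0.0177, 0.1078]
tool_rot: [0.676, 0.737, 0.0, 0.0]
force: [-0.2, 0.7, 1.1]
finger_gap: -0.0
gripper_force: 0.8
```

```bash
python3 -m handwheel '[[0,0,-0.5,0,0,0,0],[0,0,-0.5,0,0,0,0],[0,0,-0.5,0,0,0,0],[0,0,0,0,0,0,0],[0,0,0,0,0,0,0],[0,0,0,0,0,0,0],[0,0,0,0,0,0,0],[0,0,0,0,0,0,0],[0,0,0,0,0,0,0],[0,0,0,0,0,0,0]]'
```

```text
t: 7.75
tcp_pos: [0.5359, 0.0177, 0.1063]
tool_rot: [0.676, 0.737, -0.0, -0.0]
force: [-0.4, 0.2, 2.0]
finger_gap: -0.001
gripper_force: 0.8
```

```bash
python3 -m handwheel '[[0,0,-0.5,0,0,0,0],[0,0,-0.5,0,0,0,0],[0,0,-0.5,0,0,0,0],[0,0,0,0,0,0,0],[0,0,0,0,0,0,0],[0,0,0,0,0,0,0],[0,0,0,0,0,0,0],[0,0,0,0,0,0,0],[0,0,0,0,0,0,0],[0,0,0,0,0,0,0]]'
```

```text
t: 9.0
tcp_pos: [0.5359, 0.0178, 0.1048]
tool_rot: [0.676, 0.737, -0.0, -0.0]
force: [-0.3, 1.4, 1.7]
finger_gap: 0.0
gripper_force: 0.8
```

```bash
python3 -m handwheel '[[0,0,-0.5,0,0,0,0],[0,0,-0.5,0,0,0,0],[0,0,-0.5,0,0,0,0],[0,0,0,0,0,0,0],[0,0,0,0,0,0,0],[0,0,0,0,0,0,0],[0,0,0,0,0,0,0],[0,0,0,0,0,0,0],[0,0,0,0,0,0,0],[0,0,0,0,0,0,0]]'
```

```text
t: 10.25
tcp_pos: [0.536, 0.0178, 0.1034]
tool_rot: [0.676, 0.737, 0.0, -0.0]
force: [-0.5, 2.4, 5.2]
finger_gap: 0.003
gripper_force: 2.6
```

The pressing force rose from about 1.7 to 5.2 N at z = 0.1034, so the bar is on the hood. I'll back off 1.5 mm and work out the arc.

```bash
python3 - <<'E'
from h import *
th=locker()[2];H=np.array([.5615,.107])
def P(d,o=-.0395):
    a=th-np.radians(d);return H+np.array([[np.cos(a),-np.sin(a)],[np.sin(a),np.cos(a)]])@[o,-.087]
print("start",P(0,-.034),P(0))
ds=[0,1,2,4,7,10,13]+list(range(18,95,7));q=P(0)
for d in ds:
    p=P(d);print(d,((p-q)*1e3).round(1),p.round(4));q=p
E
```

```text
start [0.53513359 0.01739078] [0.5296541  0.01691621]
0 [0. 0.] [0.5297 0.0169]
1 [-1.6  0.6] [0.5281 0.0175]
2 [-1.6  0.6] [0.5265 0.0181]
4 [-3.1  1.3] [0.5234 0.0194]
7 [-4.5  2.1] [0.5189 0.0215]
10 [-4.4  2.3] [0.5145 0.0238]
13 [-4.3  2.6] [0.5102 0.0264]
18 [-6.8  4.8] [0.5034 0.0312]
25 [-8.8  7.6] [0.4946 0.0388]
32 [-7.8  8.7] [0.4868 0.0475]
39 [-6.7  9.6] [0.4801 0.057 ]
46 [-5.5 10.3] [0.4746 0.0673]
53 [-4.2 10.9] [0.4704 0.0782]
60 [-2.8 11.3] [0.4676 0.0895]
67 [-1.4 11.6] [0.4661 0.1011]
74 [-0.  11.7] [0.4661 0.1128]
81 [ 1.4 11.6] [0.4675 0.1244]
88 [ 2.8 11.3] [0.4704 0.1357]
```

```bash
python3 -m handwheel '[[0,0,0.8,0,0,0,0],[0,0,0.7,0,0,0,0],[0,0,0,0,0,0,0],[-1,0,0,0,0,0,0],[-1,0,0,0,0,0,0],[-1,0,0,0,0,0,0],[-1,0,0,0,0,0,0],[-1,0,0,0,0,0,0],[-1,0,0,0,0,0,0],[0,0,0,0,0,0,0]]'
```

```text
t: 11.5
tcp_pos: [0.5297, 0.0178, 0.1048]
tool_rot: [0.676, 0.737, -0.0, -0.0]
force: [0.5, 1.0, 2.0]
finger_gap: 0.003
gripper_force: 0.9
```

```bash
python3 -m handwheel '[[-0.8,0.3,0,0,0,-0.5,0],[-0.8,0.3,0,0,0,-0.5,0],[-0.8,0.3,0,0,0,-0.5,0],[-0.8,0.3,0,0,0,-0.5,0],[0,0,0,0,0,0,0],[0,0,0,0,0,0,0],[0,0,0,0,0,0,0],[0,0,0,0,0,0,0],[0,0,0,0,0,0,0],[0,0,0,0,0,0,0]]'
```

```text
t: 12.75
tcp_pos: [0.5265, 0.019, 0.1047]
tool_rot: [0.689, 0.725, -0.0, -0.0]
force: [-0.1, 1.2, 2.4]
finger_gap: -0.004
gripper_force: 0.9
```

```bash
python3 -m handwheel '[[-1,0.4,0,0,0,-0.6,0],[-1,0.4,0,0,0,-0.6,0],[-1,0.4,0,0,0,-0.6,0],[-1,0.4,0,0,0,-0.6,0],[0,0,0,0,0,0,0],[0,0,0,0,0,0,0],[0,0,0,0,0,0,0],[0,0,0,0,0,0,0],[0,0,0,0,0,0,0],[0,0,0,0,0,0,0]]'; python3 - <<'E'
from h import *
im=manip.snapshot("wrist")
cv2.imwrite("pics/w4.png",cv2.resize(im[100:420,240:520],None,fx=1.8,fy=1.8)[:,:,::-1])
E
```

```text
t: 14.0
tcp_pos: [0.5226, 0.0206, 0.1047]
tool_rot: [0.704, 0.71, -0.0, -0.0]
force: [-0.6, 1.6, 1.1]
finger_gap: 0.002
gripper_force: 0.9
```

View pics/w4.png

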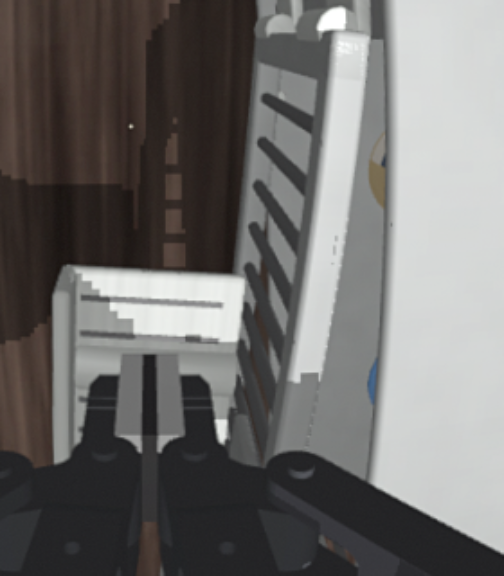

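The gate is following: its top edge has turned several degrees off the roof, and the jar and spool show in the gap. The finger is still clear of the hinge side, so I'll compute the rest of the arc from here.

```bash
python3 - <<'E'
from h import *
th=locker()[2];H=np.array([.5615,.107]);o=-.037
def P(d):
    a=th-np.radians(d);return H+np.array([[np.cos(a),-np.sin(a)],[np.sin(a),np.cos(a)]])@[o,-.087]
for d in (6,7,8,9):print(d,P(d))
q=P(8)
for d in range(8,97,4):
    p=P(d);print(d,((p-q)*1e3).round(1));q=p
E
```

```text
6 [0.52291182 0.02069269]
7 [0.52141142 0.02137929]
8 [0.51992324 0.02209197]
9 [0.51844772 0.02283052]
8 [0. 0.]
12 [-5.8  3.1]
16 [-5.6  3.5]
20 [-5.3  3.9]
24 [-5.   4.2]
28 [-4.7  4.6]
32 [-4.4  4.9]
36 [-4.1  5.2]
40 [-3.7  5.5]
44 [-3.3  5.7]
48 [-2.9  5.9]
52 [-2.5  6.1]
56 [-2.   6.3]
60 [-1.6  6.4]
64 [-1.1  6.5]
68 [-0.7  6.6]
72 [-0.2  6.6]
76 [0.2 6.6]
80 [0.7 6.6]
84 [1.2 6.5]
88 [1.6 6.4]
92 [2.  6.3]
96 [2.5 6.1]
```

```bash
python3 -m handwheel '[[-3,1.4,0,0,0,-2.6,0],[-5.8,3.1,0,0,0,-4.2,0],[-5.6,3.5,0,0,0,-4.2,0],[-5.3,3.9,0,0,0,-4.2,0],[-5,4.2,0,0,0,-4.2,0],[-4.7,4.6,0,0,0,-4,0],[-4.4,4.9,0,0,0,-4,0],[-4.1,5.2,0,0,0,-4,0],[-3.7,5.5,0,0,0,-4,0],[0,0,0,0,0,0,0]]'; python3 - <<'E'
from h import *
print(manip.sense()["q"].round(2))
im=manip.snapshot("wrist")
cv2.imwrite("pics/w5.png",im[:,:,::-1])
E
```

```text
t: 15.3
tcp_pos: [0.4806, 0.057, 0.1048]
tool_rot: [0.886, 0.463, -0.0, -0.0]
force: [-0.9, -0.1, 1.7]
finger_gap: -0.001
gripper_force: 0.9
[-0.11  0.55  1.89 -0.    0.7   0.49]
```

View pics/w5.png

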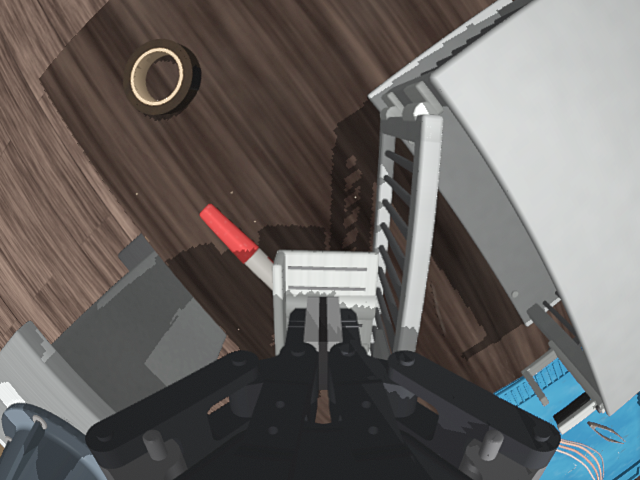

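The gate stands about 40° open and the finger is still square inside the lip. I'll continue the arc.

```bash
python3 -m handwheel '[[-3.3,5.7,0,0,0,-4,0],[-2.9,5.9,0,0,0,-4,0],[-2.5,6.1,0,0,0,-4,0],[-2,6.3,0,0,0,-4,0],[-1.6,6.4,0,0,0,-4,0],[-1.1,6.5,0,0,0,-4,0],[-0.7,6.6,0,0,0,-4,0],[-0.2,6.6,0,0,0,-4,0],[0.2,6.6,0,0,0,-4,0],[0.7,6.6,0,0,0,-4,0]]'; python3 -m handwheel '[[1.2,6.5,0,0,0,-4,0],[1.6,6.4,0,0,0,-4,0],[2,6.3,0,0,0,-4,0],[1.3,3,0,0,0,-2,0],[0,0,0,0,0,0,0],[0,0,0,0,0,0,0],[0,0,0,0,0,0,0],[0,0,0,0,0,0,0],[0,0,0,0,0,0,0],[0,0,0,0,0,0,0]]'; python3 - <<'E'
from h import *
print(manip.sense()["q"].round(2))
im=manip.snapshot("wrist")
cv2.imwrite("pics/w6.png",im[:,:,::-1])
E
```

```text
t: 16.6
tcp_pos: [0.4686, 0.1197, 0.1049]
tool_rot: [0.991, 0.131, 0.001, 0.0]
force: [0.3, -0.6, 2.0]
finger_gap: 0.003
gripper_force: 1.4
t: 17.85
tcp_pos: [0.474, 0.1422, 0.1049]
tool_rot: [1.0, 0.01, 0.0, 0.0]
force: [1.2, -0.7, 3.0]
finger_gap: -0.002
gripper_force: 1.1
[ 0.07  0.56  1.87 -0.    0.71  1.62]
```

View pics/w6.png

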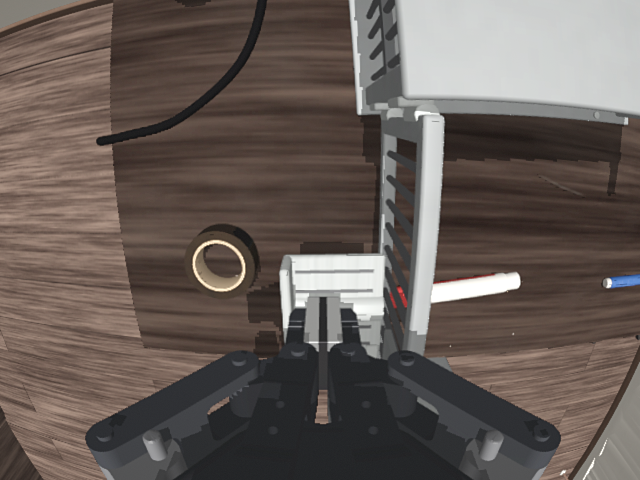

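The gate is about 93° open and parallel to the tool; roll and pen are in place. Now I'll lift slowly so the bar drops, then move clear.

```bash
python3 -m handwheel '[[0,0,2,0,0,0,0],[0,0,2,0,0,0,0],[0,0,2,0,0,0,0],[0,0,2,0,0,0,0],[0,0,2,0,0,0,0],[0,0,2,0,0,0,0],[0,0,3,0,0,0,0],[0,0,6,0,0,0,0],[0,0,10,0,0,0,0],[0,0,15,0,0,0,0]]'; python3 -m handwheel '[[0,0,25,0,0,0,0],[0,0,25,0,0,0,0],[0,0,20,0,0,0,0],[0,0,10,0,0,0,0],[0,0,0,0,0,0,0],[0,0,0,0,0,0,0],[0,0,0,0,0,0,0],[0,0,0,0,0,0,0],[0,0,0,0,0,0,0],[0,0,0,0,0,0,0]]'; python3 - <<'E'
from h import *
im=manip.snapshot("wrist")
cv2.imwrite("pics/w7.png",im[:,:,::-1])
E
```

```text
t: 19.15
tcp_pos: [0.4737, 0.1423, 0.1514]
tool_rot: [1.0, 0.01, -0.0, 0.0]
force: [0.5, -0.2, -0.1]
finger_gap: -0.003
gripper_force: 0.0
t: 20.4
tcp_pos: [0.4738, 0.1423, 0.2307]
tool_rot: [1.0, 0.01, -0.0, -0.0]
force: [-0.2, -0.7, 0.4]
finger_gap: 0.005
gripper_force: 0.0
```

View pics/w7.png

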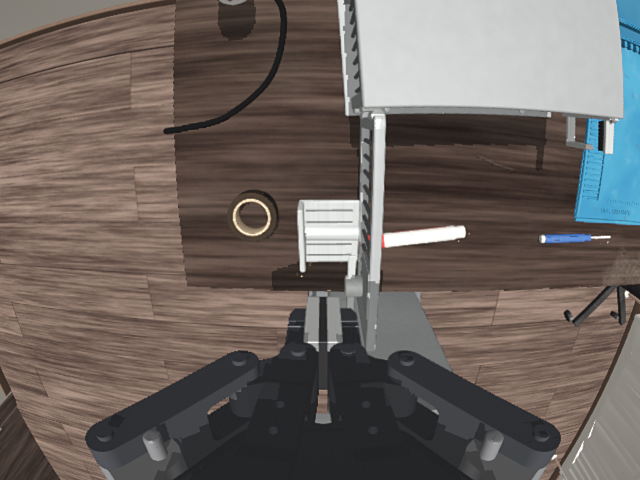

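The gate stands square, running (377,115)–(374,345), and the pad is free and back at its rest slope. I'll check the angle and hand in.

```bash
python3 - <<'E'
from h import *
c=manip.get_calibration("wrist");p=wplane(c,[[379,116],[374,345]],.122);d=(p[1]-p[0])[:2];th=locker()[2]
ang=np.arctan2(d[1],d[0]); rest=th-np.pi/2
a=(rest-ang)%(2*np.pi);print(p,a)
if a>1.5 and a<1.75: print(manip.sign_off())
E
```

```text
[[0.5594734  0.106292   0.122     ]
 [0.38152274 0.09870026 0.122     ]] 1.6145524568897798
the job is handed in; nothing more can be done
None
```

The gate stands about 1.61 rad (92°) open by a wrist-camera measurement. The latch bar was lifted clear and has dropped back, nothing else appears to have moved, and the job was handed in at about 20 s; no verdict came back.

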